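# Straightedge check of a plating cell's contact rod

### The job

Use the straightedge to set the copper rod of the plating cell level with the white caps on the cell's end walls: lay it lengthwise over the cell, centred across both caps and the rod, let go of it, and feel it rock by pressing firmly but gently for a moment on its left end (the robot's left), then on its right end. Then press on its middle until the rod is down and it lies flat on both caps, and press the left end and then the right end once more to make sure that it no longer rocks. Move the rod only through the straightedge, never with the fingers, never lean hard on it (well under 30 N), leave the straightedge lying there, and leave everything else alone.

Things in the scene. Friction and masses are not known exactly. Their poses are not given: they have to be found in the camera images.
- cell: grey plastic plating cell, an empty open box fixed to the counter: 220 mm long (its y axis, roughly the robot's y), 90 mm wide (x), 55 mm high. Origin: centre of its underside, z up; its left end is +y. A flat white cap, 94 x 16 mm, tops each end wall, centred 105 mm from the middle along y; the straightedge goes across them. Both caps are equally high, 56 to 66 mm above the counter; how high differs and is not measured
- rod (a joint): round copper rod, 10 mm thick, 120 mm long, lying across the middle of the cell (along its x) on two stems in slots of the long walls. It slides straight down, stiffly: about 7 N moves it and it stays where left. Value: how far it is pushed down, m; at 0 its top is 71 mm above the counter. It starts within 1 mm of that, 4 to 15 mm above the caps, and can be pushed too deep (down to 0.022)
- rod_top (a point): the top of the copper rod, at its middle
- straightedge: loose aluminium bar, rigid, 300 mm long (its y), 25 mm wide (x), 20 mm high (z), 0.28 to 0.45 kg, black end caps; either way round will do. Origin: centre of its underside. Starts on the counter between robot and cell. On the proud rod it tips and rests on one cap; with the rod level it lies on both. To press an end, press its top over a cap
- end_a (a point): on the straightedge's underside, 140 mm from its middle along its +y
- end_b (a point): on the straightedge's underside, 140 mm from its middle along its -y
- beaker: clear glass beaker, 72 mm across, 85 mm tall; a bystander. Origin: centre of its underside
- reagent: white plastic bottle, 60 mm across, 130 mm tall; a bystander. Origin: centre of its underside
- amber: amber bottle, 56 mm across, 120 mm tall; a bystander. Origin: centre of its underside
- jar: white jar, 60 mm across, 60 mm tall; a bystander. Origin: centre of its underside
- panel: flat brass test panel, 70 x 100 x 4 mm; a bystander. Origin: centre of its underside
- spatula: steel spatula, 170 mm long, lying; a bystander. Origin: on its handle axis
- dish: white dish, 90 mm across, 22 mm tall; a bystander. Origin: centre of its underside
Mind the look-alikes: they are no part of the job. Leave any purple look-alike of the cell alone.

How it is judged (in metres and radians):
On the way, in this order (a step that is already met when the one before it is completed fails the run):
1. the straightedge lies lengthwise over the cell, released, on the proud rod (within 30 mm of centred) (x of straightedge in the frame of cell between -0.03 and 0.03 m and y of straightedge in the frame of cell between -0.03 and 0.03 m and angle between the y axis of straightedge and the y axis of cell, either way round below 0.15 rad and contact force between the fingers and straightedge below 0.1 N and linear speed of straightedge below 0.02 m/s and z of rod_top in the frame of straightedge between -0.003 and 0.0015 m and value of joint rod below 0.003 m), for 0.2 s.
2. its left end is pressed down on the left cap with at least 3 N and its right end is up (contact force between the fingers and straightedge above 3 N and y of the grasp point in the frame of cell above 0.06 m and angle between straightedge's own z axis and vertical above 0.028 rad and ((y of end_a in the frame of cell above 0.05 m and z of end_a in the frame of rod_top below -0.003 m) or (y of end_b in the frame of cell above 0.05 m and z of end_b in the frame of rod_top below -0.003 m))), for 0.2 s.
3. its right end is pressed down on the right cap with at least 3 N and its left end is up (contact force between the fingers and straightedge above 3 N and y of the grasp point in the frame of cell below -0.06 m and angle between straightedge's own z axis and vertical above 0.028 rad and ((y of end_a in the frame of cell below -0.05 m and z of end_a in the frame of rod_top below -0.003 m) or (y of end_b in the frame of cell below -0.05 m and z of end_b in the frame of rod_top below -0.003 m))), for 0.2 s.
4. the rod has been pushed down level under the straightedge, which lies flat (x of straightedge in the frame of cell between -0.03 and 0.03 m and y of straightedge in the frame of cell between -0.03 and 0.03 m and angle between the y axis of straightedge and the y axis of cell, either way round below 0.15 rad and z of rod_top in the frame of straightedge between -0.0015 and 0.0015 m and angle between straightedge's own z axis and vertical below 0.012 rad and value of joint rod above 0.003 m), for 0.1 s.
5. the left end is pressed again with at least 3 N and the straightedge does not rock (contact force between the fingers and straightedge above 3 N and y of the grasp point in the frame of cell above 0.06 m and z of rod_top in the frame of straightedge between -0.0015 and 0.0015 m and angle between straightedge's own z axis and vertical below 0.012 rad), for 0.2 s.
6. the right end is pressed again with at least 3 N and the straightedge does not rock (contact force between the fingers and straightedge above 3 N and y of the grasp point in the frame of cell below -0.06 m and z of rod_top in the frame of straightedge between -0.0015 and 0.0015 m and angle between straightedge's own z axis and vertical below 0.012 rad), for 0.2 s.
At the end, for the whole second after the job is handed in: the straightedge lies released and still over the cell (within 30 mm of its centre, within 0.15 rad of its length), flat within 0.012 rad, and the rod's top is within 1.5 mm of its underside (x of straightedge in the frame of cell between -0.03 and 0.03 m and y of straightedge in the frame of cell between -0.03 and 0.03 m and angle between the y axis of straightedge and the y axis of cell, either way round below 0.15 rad and contact force between the fingers and straightedge below 0.1 N and linear speed of straightedge below 0.02 m/s and z of rod_top in the frame of straightedge between -0.0015 and 0.0015 m and angle between straightedge's own z axis and vertical below 0.012 rad); the robot touches nothing.
It fails at once if the straightedge is pressed on the cell with more than 30 N (contact force between straightedge and cell above 30 N).
It fails at once if the fingers or the arm push the cell or its rod directly (contact force between any of the fingers, the arm and cell above 1 N).
It fails at once if a bystander is moved by more than 20 mm (distance of any of beaker, reagent, amber, jar, panel, spatula, dish from where it was at the start of the episode above 0.02 m).
It also fails if it takes over 72 s, if anything falls off the work surface, if the arm or the gripper's body presses on something with over 40 N, if the wrist force passes 120 N, or if a joint passes its speed limit or range.

### The arm

A 6-joint arm with a two-finger parallel gripper is mounted at the origin on the work surface. World frame = base frame: x ahead of the robot, y to its left, z up, the work surface at z = 0. Lengths are in mm, angles in rad, forces in N, time in s.
With the tool pointing down it reaches from about 350 to 975 mm from the base axis. Payload 7.1 kg.
Tool frame: the origin (TCP) lies between the finger pads; the fingertips stand 19 mm ahead of it and the grasp point (between the pads) is the TCP; z points along the fingers, y is the line along which they close (so a half turn about z gives the same grasp; the last joint's range is limited). The gripper opens to 88 mm and grips with 3 to 60 N. Pads are 20 mm wide; open, the fingers measure 115 mm over their backs; the gripper's body (75 mm by 178 mm) begins 61 mm behind the grasp point.
Start: joints at [1.291, 0.423, 1.63, -0, 1.089, -0.019], TCP at [161.127, 603.857, 241.675] pointing down, gripper open.
Joint ranges: [-3, 3], [-0.9, 2.11], [0.09, 2.58], [-1.31, 4.45], [0.11, 2.69], [-2.54, 2.54]. Speed limits (rad/s): [2.39, 2.39, 3.01, 3.14, 3.14, 3.14].

### API

Orientations are given as a rotation vector (axis times angle).
In Python, from workcell import ctrl gives the robot as it stands.
- The arm moves only by the tool arm_command, never from a script. Its argument "series" is a list of rows, each an object with "linear": the shift along the tool's x, y, z in m, a list of three; "turn": the turn about the tool's z in rad. A call has 1 to 10 rows; each row shifts and turns the commanded pose from where the row before left it, along the tool's axes as they then stand; what a row does not reach is not made up. A row lasts 1/10 s, in which the tool goes at most 50 mm and 8.59 degrees, less where a joint would pass 70% of its speed; a pose out of reach is approached as far as the arm can. A call with a gripper value outside its range is refused whole. "jaw" is the opening, from -1 (shut) to 1 (fully open), set as the call begins (left out, the last holds). The fingers move at their own pace and stop on an object; the grip force is fixed at half the most. Time passes only in rows, so rows that do not move let the fingers close. It gives the time, the measured TCP pose, the force, the opening and the grip force at its end, in the units of the state.
- ctrl.get_obs(): the state, without advancing time (a new reading comes with each control period).
- ctrl.get_image(name): name is "scene" or "side" or "wrist"; returns a dict with "frame" (420x560x3 uint8, blue, green, red), "fx", "fy", "cx", "cy" (pixels), "rvec" (rotation vector, rad) and "tvec" (3), from world to camera coordinates, as OpenCV has them. Camera axes: x right, y down, z forward; pixel columns grow to the right and rows downward; lengths in mm; the calibration is good to about 2 mm. The wrist camera is an equidistant fisheye: a pixel r from the principal point sees the ray r / f radians off the axis. A picture is of the moment at which its call begins. There is no depth.
- ctrl.close_job(): hands the job in; it is judged then, once.
The state is a dict: "t": time; "qpos": joint angles; "qvel": joint speeds; "joint_torque": joint torques, N m; "ee_pos": TCP position; "orientation": TCP orientation; "ft_force": force on the tool from outside, world axes, zero at the start; "moment": the same for the moment, N m; "width": finger opening in mm; "grasp_force": force on a finger pad.
Only numpy, scipy, OpenCV 4.12 (cv2) and the standard library are available. Lean on these libraries where they do the work, as an engineer would, in place of code of your own. Each camera call takes 0.05 s, during which the arm holds its last target. There are 200 camera calls.

## Working session

There is one attempt and no reset: what is moved stays moved. The work goes in short steps, Python scripts to look and compute and a tool call to move; the robot and the scene stay as the last step left them, time stands still between calls to the robot, and variables do not carry over. Pictures are saved under pics/ and viewed, at most 10 in all, crops included, and the job is handed in when it is done.

Besides the shell and the picture viewer there is one more tool, called after "Call:" as name(argument=value, ...) on one line, values as JSON. arm_command: Moves the arm, as the interface text tells. Its arguments: {"type":"object","properties":{"series":{"type":"array"},"jaw":{"type":"number"}},"required":["series"]}

```bash
mkdir -p pics; python3 - <<'E'
from workcell import ctrl
import cv2,numpy as np,pickle
d={}
for n in("scene","side"):
    d[n]=ctrl.get_image(n); cv2.imwrite(f"pics/{n}0.png",d[n]["frame"])
    print(n,{k:np.round(v,3).tolist() for k,v in d[n].items() if k!="frame"})
pickle.dump(d,open("v0.pkl","wb"))
o=ctrl.get_obs();print({k:np.round(v,3).tolist() for k,v in o.items()})
E
```

```text
scene {'fx': 489.436, 'fy': 489.436, 'cx': 276.299, 'cy': 206.564, 'rvec': [1.29, 1.996, -1.074], 'tvec': [231.365, -177.674, 1690.144]}
side {'fx': 393.66, 'fy': 393.66, 'cx': 281.243, 'cy': 204.855, 'rvec': [2.261, -0.403, 0.174], 'tvec': [-463.083, 170.142, 806.199]}
{'t': 0.1, 'qpos': [1.291, 0.424, 1.631, -0.0, 1.089, -0.019], 'qvel': [0.001, -0.001, -0.0, 0.001, 0.002, -0.0], 'joint_torque': [-0.0, -54.562, -27.432, 0.065, 0.019, -0.0], 'ee_pos': [160.999, 603.416, 240.968], 'orientation': [-0.408, -3.115, 0.002], 'ft_force': [0.564, 0.076, 0.234], 'moment': [0.007, -0.021, 0.014], 'grasp_force': 0.0, 'width': 87.663}
```

View pics/scene0.png

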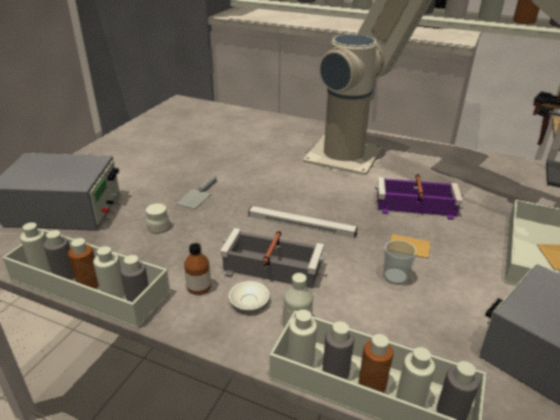

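View pics/side0.png

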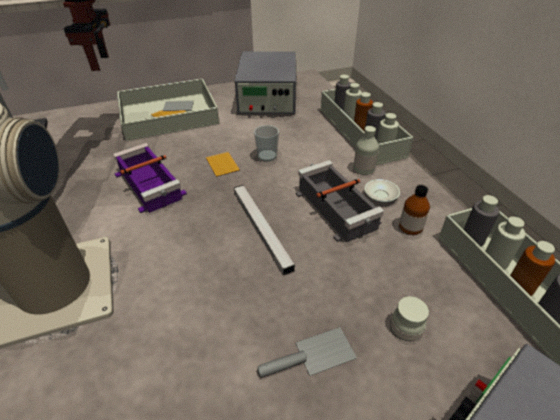

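The scene view shows two look-alikes: a grey cell at (272,255) and a purple one at (418,197). In the side view they are at (338,198) and (148,178). The grey one fits the description, because it has the white caps and copper rod and isn't purple. The straightedge is at (302,221) in scene and (263,228) in side. I'll confirm both in a crop and measure.

```bash
cat > h.py <<'E'
import cv2,numpy as np
from workcell import ctrl
def cam(v):
    R,_=cv2.Rodrigues(np.array(v["rvec"],float)); t=np.array(v["tvec"],float).ravel()
    return R,t,np.array([[v["fx"],0,v["cx"]],[0,v["fy"],v["cy"]],[0,0,1]])
def ray(v,px,z):
    R,t,K=cam(v); d=R.T@np.linalg.inv(K)@np.array([*px,1.]); c=-R.T@t
    return c+d*(z-c[2])/d[2]
def tri(v1,p1,v2,p2):
    P=[]
    for v in(v1,v2):
        R,t,K=cam(v); P.append(K@np.c_[R,t])
    X=cv2.triangulatePoints(P[0],P[1],np.array(p1,float).reshape(2,1),np.array(p2,float).reshape(2,1)).ravel()
    return X[:3]/X[3]
def blobs(v,box,lo,hi,amin=15):
    x0,y0,x1,y1=box; f=cv2.cvtColor(v["frame"],cv2.COLOR_BGR2HSV)[y0:y1,x0:x1]
    m=cv2.inRange(f,np.array(lo),np.array(hi)); n,l,s,c=cv2.connectedComponentsWithStats(m)
    out=[]
    for i in range(1,n):
        if s[i,4]>=amin:
            pts=np.argwhere(l==i)[:,::-1].astype(np.float32)+[x0,y0]
            r=cv2.minAreaRect(pts.astype(np.float32)); out.append((int(s[i,4]),(c[i]+[x0,y0]).round(1),cv2.boxPoints(r).round(1).tolist()))
    return sorted(out,key=lambda a:-a[0])
E
python3 - <<'E'
import pickle; from h import *
d=pickle.load(open("v0.pkl","rb"));s,e=d["scene"],d["side"]
for n,v,cell,bar in(("scene",s,(205,222,340,290),(240,200,365,240)),("side",e,(290,155,390,245),(225,180,300,280))):
    print(n)
    for nm,box,lo,hi in(("caps",cell,(0,0,140),(180,60,255)),("rod",cell,(0,120,70),(14,255,255)),("bar",bar,(0,0,150),(180,60,255))):
        for b in blobs(v,box,lo,hi)[:4]: print(nm,b)
a=cv2.resize(s["frame"][195:295,200:370],None,fx=4,fy=4,interpolation=cv2.INTER_CUBIC)
b=cv2.resize(e["frame"][150:280,220:390],None,fx=4,fy=4,interpolation=cv2.INTER_CUBIC)
o=np.vstack([a,b]);o=cv2.resize(o,None,fx=.64,fy=.64);cv2.imwrite("pics/crop0.png",o);print(o.shape)
E
```

```text
scene
caps (4282, array([270. , 252.8]), [[205.0, 289.0], [205.0, 222.0], [339.0, 222.0], [339.0, 289.0]])
caps (150, array([326.5, 224.1]), [[304.0, 222.0], [339.0, 222.0], [339.0, 229.0], [304.0, 229.0]])
caps (113, array([298.8, 277.6]), [[292.0, 273.0], [305.0, 273.0], [305.0, 282.0], [292.0, 282.0]])
rod (140, array([271.4, 247.3]), [[262.0, 261.0], [277.0, 231.0], [281.0, 233.0], [266.0, 263.0]])
rod (38, array([205.9, 264.1]), [[205.0, 257.0], [208.0, 257.0], [208.0, 272.0], [205.0, 272.0]])
bar (2067, array([312.2, 211.5]), [[250.0, 231.0], [250.0, 200.0], [364.0, 200.0], [364.0, 231.0]])
bar (569, array([254.2, 223.5]), [[226.5, 217.60000610351562], [245.1999969482422, 197.39999389648438], [278.5, 228.0], [259.8999938964844, 248.3000030517578]])
bar (194, array([305.4, 235.8]), [[288.0, 239.0], [288.0, 229.0], [327.0, 229.0], [327.0, 239.0]])
bar (20, array([361.2, 237.8]), [[358.0, 239.0], [359.0, 235.0], [364.6000061035156, 236.39999389648438], [363.6000061035156, 240.39999389648438]])
side
caps (1152, array([316.6, 166.6]), [[290.0, 155.0], [356.0, 155.0], [356.0, 200.0],
[... 276 characters left out ...]
39999389648438]])
caps (229, array([364.5, 215. ]), [[345.6000061035156, 218.89999389648438], [381.8999938964844, 204.60000610351562], [384.20001220703125, 210.5], [347.8999938964844, 224.8000030517578]])
rod (144, array([338.5, 187.1]), [[321.20001220703125, 190.8000030517578], [354.3999938964844, 179.1999969482422], [355.79998779296875, 183.3000030517578], [322.70001220703125, 194.89999389648438]])
bar (985, array([264.6, 227.5]), [[233.6999969482422, 188.8000030517578], [243.39999389648438, 182.6999969482422], [293.6000061035156, 263.0], [283.79998779296875, 269.1000061035156]])
bar (36, array([293.3, 182.4]), [[289.0, 180.0], [297.0, 180.0], [297.0, 186.0], [289.0, 186.0]])
(589, 435, 3)
```

View pics/crop0.png

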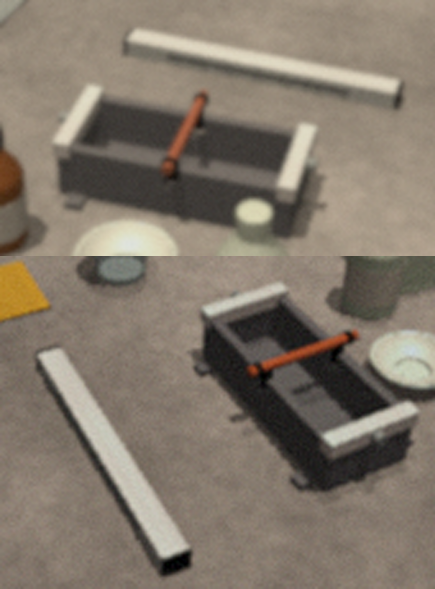

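The crop confirms the grey cell, with the copper rod and both white caps, and the loose bar beside it. Next I'll work out positions, using brighter masks for the caps.

```bash
python3 - <<'E'
import pickle; from h import *
d=pickle.load(open("v0.pkl","rb"));s,e=d["scene"],d["side"]
for n,v,boxes in(("scene",s,((215,222,245,262),(302,235,330,280),(245,205,362,240))),("side",e,((295,158,336,180),(340,202,385,232),(225,180,300,280)))):
    for b in boxes:
        for th in (180,200):
            print(n,th,[ (x[0],x[1].tolist(),x[2]) for x in blobs(v,b,(0,0,th),(180,70,255))[:1]])
L=tri(s,(316,256.7),e,(364.5,215.8));R=tri(s,(230.9,241.1),e,(315.7,167.2));M=tri(s,(271.4,247.3),e,(338.5,187.1))
print("tri L,R,rod",L.round(1),R.round(1),M.round(1))
for z in (61,): 
  for v,p in((s,[(316,256.7),(230.9,241.1)]),(e,[(364.5,215.8),(315.7,167.2)])): print([ray(v,q,z).round(1).tolist() for q in p])
print("rod z67",ray(s,(271.4,247.3),67).round(1),ray(e,(338.5,187.1),67).round(1))
# bar top centreline side view: crop corners top face
for p in((264.6,227.5),): print("bar side",ray(e,p,20).round(1))
E
```

```text
scene 180 [(162, [229.9, 239.2], [[219.89999389648438, 249.3000030517578], [234.60000610351562, 225.89999389648438], [239.8000030517578, 229.10000610351562], [225.10000610351562, 252.60000610351562]])]
scene 200 [(124, [229.8, 239.5], [[221.0, 249.39999389648438], [234.5, 226.89999389648438], [238.60000610351562, 229.39999389648438], [225.10000610351562, 251.89999389648438]])]
scene 180 [(174, [315.7, 255.5], [[308.3999938964844, 266.79998779296875], [316.70001220703125, 241.89999389648438], [323.0, 244.0], [314.70001220703125, 268.8999938964844]])]
scene 200 [(136, [315.7, 255.5], [[309.1000061035156, 266.70001220703125], [317.1000061035156, 242.6999969482422], [322.20001220703125, 244.39999389648438], [314.20001220703125, 268.3999938964844]])]
scene 180 [(582, [303.1, 218.2], [[250.5, 210.5], [251.6999969482422, 204.6999969482422], [355.29998779296875, 225.5], [354.20001220703125, 231.1999969482422]])]
scene 200 [(451, [302.4, 218.1], [[250.6999969482422, 210.39999389648438], [251.60000610351562, 205.89999389648438], [354.3999938964844, 226.0], [353.5, 230.39999389648438]])]
side 1
[... 595 characters left out ...]
38964844, 209.6999969482422], [375.0, 212.39999389648438], [357.8999938964844, 219.1999969482422]])]
side 180 [(839, [264.5, 227.8], [[235.0, 188.60000610351562], [243.39999389648438, 183.5], [292.3999938964844, 263.1000061035156], [284.0, 268.29998779296875]])]
side 200 [(178, [260.5, 221.8], [[242.60000610351562, 200.3000030517578], [249.3000030517578, 196.10000610351562], [276.8999938964844, 240.39999389648438], [270.1000061035156, 244.60000610351562]])]
tri L,R,rod [678.7  75.4  27.8] [664.  -22.6 108. ] [649.3  22.7  64.3]
[[635.6, 128.1, 61.0], [665.1, -77.6, 61.0]]
[[659.4, -83.9, 61.0], [632.3, 122.4, 61.0]]
rod z67 [653.6  23.6  67. ] [646.9  21.5  67. ]
bar side [451.7  -1.7  20. ]
```

```bash
python3 - <<'E'
import pickle; from h import *
d=pickle.load(open("v0.pkl","rb"));s,e=d["scene"],d["side"]
L=tri(s,(315.7,255.7),e,(315,166.3));R=tri(s,(230,239.6),e,(364.3,215));M=tri(s,(271.4,247.3),e,(338.5,187.1))
print(L.round(1),R.round(1),M.round(1),"mid",((L+R)/2).round(1),"yaw",np.arctan2(-(L-R)[0],(L-R)[1]),"len",np.linalg.norm(L-R))
def mid(a,b):return (np.array(a)+b)/2
bs=[mid((250.7,210.4),(251.6,205.9)),mid((354.4,226),(353.5,230.4))]; be=[mid((292.4,263.1),(284,268.3)),mid((235,188.6),(243.4,183.5))]
for v,p in((s,bs),(e,be)):
    A,B=[ray(v,q,20) for q in p]; w=B-A
    print(A.round(1),B.round(1),((A+B)/2).round(1),"len",np.linalg.norm(w).round(1),"yaw",np.arctan2(-w[0],w[1]).round(3))
o=ctrl.get_obs(); T,_=cv2.Rodrigues(o["orientation"]);print("tool",T.round(3).tolist())
E
```

```text
[632.3 126.3  61. ] [660.5 -82.1  61.1] [649.3  22.7  64.3] mid [646.4  22.1  61.1] yaw 0.13444610523186848 len 210.3574769640407
[ 460.1 -126.1   20. ] [432.6 162.9  20. ] [446.3  18.4  20. ] len 290.3 yaw 0.095
[ 462.3 -126.6   20. ] [437.7 167.   20. ] [450.   20.2  20. ] len 294.6 yaw 0.084
tool [[-0.966, 0.258, -0.0], [0.258, 0.966, -0.001], [-0.0, -0.001, -1.0]]
```

Two views agree on the positions:

| Item | Position (mm) | Yaw (rad) |
|---|---|---|
| Cell | (647, 22) | 0.134, cap tops at about 61 mm |
| Bar | (448.5, 19.5) | about 0.09 |

I'll turn the tool first, then travel to the bar.

Call:
arm_command(jaw=1, series=[{"linear":[0,0,0],"turn":0.1355},{"linear":[0,0,0],"turn":0.1355},{"linear":[0,0,0],"turn":0.1355},{"linear":[0,0,0],"turn":0.1355},{"linear":[0,0,0],"turn":0.1355},{"linear":[0,0,0],"turn":0.1355},{"linear":[0,0,0],"turn":0.1355},{"linear":[0,0,0],"turn":0.1355},{"linear":[0,0,0],"turn":0.1355},{"linear":[0,0,0],"turn":0}])

```text
t: 1.1
ee_pos: [161.1, 603.6, 241.2]
orientation: [2.12, 2.318, -0.001]
ft_force: [0.5, 0.3, -0.2]
width: 87.4
grasp_force: 0.0
```

Call:
arm_command(series=[{"linear":[-0.02,0.008,0],"turn":0},{"linear":[-0.04,0.0154,0],"turn":0},{"linear":[-0.043,0.0165,0],"turn":0},{"linear":[-0.043,0.0165,0],"turn":0},{"linear":[-0.043,0.0165,0],"turn":0},{"linear":[-0.043,0.0165,0],"turn":0},{"linear":[-0.043,0.0165,0],"turn":0},{"linear":[-0.043,0.0165,0],"turn":0},{"linear":[-0.043,0.0165,0],"turn":0},{"linear":[-0.043,0.0165,0],"turn":0}])

```text
t: 2.1
ee_pos: [352.8, 213.9, 241.8]
orientation: [2.113, 2.324, 0.001]
ft_force: [0.9, -0.1, -0.9]
width: 87.7
grasp_force: 0.0
```

Call:
arm_command(series=[{"linear":[-0.043,0.0165,0],"turn":0},{"linear":[-0.043,0.0165,0],"turn":0},{"linear":[-0.043,0.0165,0],"turn":0},{"linear":[-0.04,0.0154,0],"turn":0},{"linear":[-0.02,0.008,0],"turn":0},{"linear":[-0.01,0.004,0],"turn":0},{"linear":[0,0,0],"turn":0},{"linear":[0,0,0],"turn":0}])

```text
t: 2.9
ee_pos: [446.4, 24.9, 241.5]
orientation: [-2.117, -2.32, 0.0]
ft_force: [0.6, -0.9, -0.4]
width: 87.9
grasp_force: 0.0
```

```bash
python3 - <<'E'
from h import *
import pickle
w=ctrl.get_image("wrist");pickle.dump(w,open("w1.pkl","wb"));cv2.imwrite("pics/w1.png",w["frame"])
print({k:np.round(v,3).tolist() for k,v in w.items() if k!="frame"})
o=ctrl.get_obs();print({k:np.round(o[k],3).tolist() for k in("t","ee_pos","ft_force","qpos")});T,_=cv2.Rodrigues(o["orientation"]);print(T.round(3).tolist())
E
```

```text
{'fx': 325.192, 'fy': 325.192, 'cx': 283.502, 'cy': 211.537, 'rvec': [-2.877, -0.131, -0.016], 'tvec': [-446.55, -45.711, 384.782]}
{'t': 2.95, 'ee_pos': [446.333, 25.199, 241.515], 'ft_force': [-0.016, 0.385, 0.287], 'qpos': [0.03, 0.159, 2.007, 0.0, 0.976, -0.063]}
[[-0.092, 0.996, -0.001], [0.996, 0.092, 0.0], [0.0, -0.001, -1.0]]
```

View pics/w1.png

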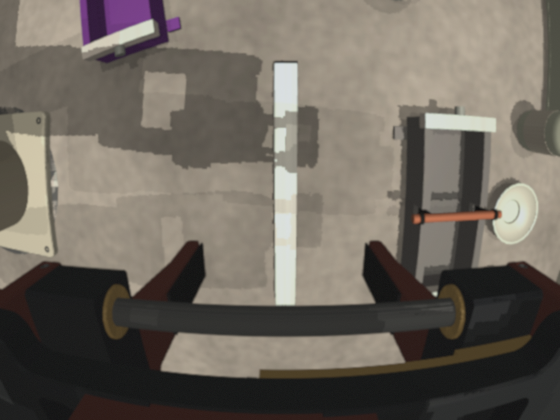

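The wrist view shows the bar at u≈285, with its +y end at (286,62). The left cap is at (458,123) and the rod runs from (415,218) to (500,214). I'll cast fisheye rays onto these.

```bash
cat >> h.py <<'E'
def fray(v,px,z):
    R,t,_=cam(v); q=(np.array(px,float)-[v["cx"],v["cy"]])/v["fx"]; r=np.hypot(*q)
    d=R.T@np.array([*(q/r*np.sin(r)),np.cos(r)]); c=-R.T@t
    return c+d*(z-c[2])/d[2]
E
python3 - <<'E'
from h import *; import pickle
w=pickle.load(open("w1.pkl","rb"))
b=blobs(w,(262,50,310,300),(0,0,170),(180,70,255),100); print(b[:3])
f=cv2.cvtColor(w["frame"],cv2.COLOR_BGR2GRAY)
for v in(70,120,200,250,290):
    m=np.where(f[v,255:320]>150)[0]+255; p=(m.min()+m.max())/2; print(v,m.min(),m.max(),fray(w,(p,v),20).round(1))
print("ends",fray(w,(286,63),20).round(1),fray(w,(285,303),20).round(1))
for x in blobs(w,(405,105,510,140),(0,0,150),(180,70,255),100)[:2]: print("cap",x,[fray(w,x[1],z).round(1).tolist() for z in(61,)])
for x in blobs(w,(405,200,510,230),(0,120,70),(14,255,255),50)[:1]: print("rod",x,fray(w,x[1],68).round(1))
E
```

```text
[(2796, array([285.1, 233.6]), [[275.0, 166.0], [296.0, 166.0], [296.0, 299.0], [275.0, 299.0]]), (1195, array([285.4,  88.2]), [[274.0, 63.0], [297.0, 63.0], [297.0, 117.0], [274.0, 117.0]]), (383, array([282.4, 138.3]), [[275.0, 125.0], [291.0, 125.0], [291.0, 152.0], [275.0, 152.0]])]
70 274 319 [448.1 160.4  20. ]Traceback (most recent call last):
  File "<stdin>", line 6, in <module>
    return umr_minimum(a, axis, None, out, keepdims, initial, where)
ValueError: zero-size array to reduction operation minimum which has no identity
```

```bash
python3 - <<'E'
from h import *; import pickle
w=pickle.load(open("w1.pkl","rb"))
for p in((285.8,64),(285.5,88),(285.5,233),(285.5,290),(285,303)): print(p,fray(w,p,20).round(1))
for x in blobs(w,(405,105,510,140),(0,0,150),(180,70,255),100)[:2]: print("cap",x,fray(w,x[1],61).round(1).tolist())
for x in blobs(w,(405,200,510,230),(0,120,70),(14,255,255),50)[:1]: print("rod",x,fray(w,x[1],68).round(1))
E
```

```text
(285.8, 64) [435.8 166.2  20. ]
(285.5, 88) [438.  138.8  20. ]
(285.5, 233) [453.2 -27.1  20. ]
(285.5, 290) [ 460.3 -103.1   20. ]
(285, 303) [ 461.5 -122.4   20. ]
cap (2078, array([473.6, 119.6]), [[425.0, 105.0], [509.0, 105.0], [509.0, 139.0], [425.0, 139.0]]) [646.4, 133.1, 61.0]
rod (564, array([459.6, 216. ]), [[423.6000061035156, 214.0], [493.8999938964844, 209.89999389648438], [494.3999938964844, 218.60000610351562], [424.20001220703125, 222.6999969482422]]) [644.   24.4  68. ]
```

Call:
arm_command(series=[{"linear":[-0.0052,0.002,0.02],"turn":0},{"linear":[0,0,0.04],"turn":0},{"linear":[0,0,0.04],"turn":0},{"linear":[0,0,0.04],"turn":0},{"linear":[0,0,0.035],"turn":0},{"linear":[0,0,0.025],"turn":0},{"linear":[0,0,0.012],"turn":0},{"linear":[0,0,0.006],"turn":0},{"linear":[0,0,0],"turn":0},{"linear":[0,0,0],"turn":0}])

```text
t: 3.95
ee_pos: [450.1, 19.6, 24.6]
orientation: [2.117, 2.319, 0.002]
ft_force: [-0.6, 0.2, 0.0]
width: 87.9
grasp_force: 0.0
```

Call:
arm_command(jaw=-1, series=[{"linear":[0,0,0],"turn":0},{"linear":[0,0,0],"turn":0},{"linear":[0,0,0],"turn":0},{"linear":[0,0,0],"turn":0},{"linear":[0,0,0],"turn":0},{"linear":[0,0,0],"turn":0},{"linear":[0,0,0],"turn":0},{"linear":[0,0,0],"turn":0}])

```text
t: 4.75
ee_pos: [449.4, 19.3, 23.6]
orientation: [-2.119, -2.32, 0.0]
ft_force: [-0.0, 0.8, -0.2]
width: 27.3
grasp_force: 0.0
```

Call:
arm_command(series=[{"linear":[0,0,0],"turn":0},{"linear":[0,0,0],"turn":0},{"linear":[0,0,0],"turn":0},{"linear":[0,0,0],"turn":0}])

```text
t: 5.15
ee_pos: [449.3, 19.3, 23.6]
orientation: [-2.119, -2.319, 0.0]
ft_force: [-1.5, -0.4, -1.2]
width: 24.7
grasp_force: 30.0
```

Call:
arm_command(series=[{"linear":[0,0,-0.01],"turn":0},{"linear":[0,0,-0.03],"turn":0},{"linear":[0,0,-0.04],"turn":0},{"linear":[0,0,-0.03],"turn":0},{"linear":[0,0,-0.01],"turn":0},{"linear":[0,0,0],"turn":0}])

```text
t: 5.75
ee_pos: [450.2, 19.3, 145.0]
orientation: [2.117, 2.318, 0.004]
ft_force: [-0.8, -0.4, -3.0]
width: 24.9
grasp_force: 30.0
```

```bash
python3 - <<'E'
from h import *; import pickle
d=pickle.load(open("v0.pkl","rb"));e=d["side"]
for n,p in(("amber",(413,226)),("reagent",(366,167)),("dish",(382,194)),("beaker",(266,152)),("jar",(409,328))): print(n,ray(e,p,5).round(0))
o=ctrl.get_obs();print({k:np.round(o[k],4).tolist() for k in("t","ee_pos","ft_force","moment","width","grasp_force")});T,_=cv2.Rodrigues(o["orientation"]);print(T.round(3).tolist())
c=np.array([646,22]);yaw=.134;
dw=np.array([*(c-o["ee_pos"][:2]),0]); print("tool shift now",(T.T@dw).round(1))
t=np.arctan2(T[1,1],T[0,1]);print("turn",t-yaw)
E
```

```text
amber [ 786. -104.    5.]
reagent [799. 144.   5.]
dish [779.  24.   5.]
beaker [560. 315.   5.]
jar [ 623. -331.    5.]
{'t': 5.75, 'ee_pos': [450.2344, 19.3464, 144.9812], 'ft_force': [-0.7599, -0.3973, -3.0022], 'moment': [-0.0356, 0.0586, -0.0367], 'width': 24.8508, 'grasp_force': 29.9991}
[[-0.09, 0.996, 0.003], [0.996, 0.09, 0.0], [-0.0, 0.003, -1.0]]
tool shift now [-15.1 195.2   0.7]
turn -0.04345930062847381
```

Call:
arm_command(series=[{"linear":[-0.001,0.015,0],"turn":0},{"linear":[-0.002,0.03,0],"turn":0},{"linear":[-0.003,0.035,0],"turn":0},{"linear":[-0.003,0.035,0],"turn":0},{"linear":[-0.002,0.035,0],"turn":0},{"linear":[-0.002,0.028,0],"turn":-0.0215},{"linear":[-0.002,0.013,0],"turn":-0.022},{"linear":[0,0.005,0],"turn":0},{"linear":[0,0,0],"turn":0},{"linear":[0,0,0],"turn":0}])

```text
t: 6.75
ee_pos: [644.4, 22.6, 142.3]
orientation: [-2.067, -2.363, 0.003]
ft_force: [-0.5, -0.2, -2.9]
width: 24.6
grasp_force: 30.0
```

```bash
python3 - <<'E'
from h import *
import pickle
d={n:ctrl.get_image(n) for n in("scene","wrist","side")};pickle.dump(d,open("v2.pkl","wb"))
s=d["scene"]["frame"][190:310,180:380];e=d["side"]["frame"][120:260,260:420]
r=lambda i:cv2.resize(i,(400,int(400*i.shape[0]/i.shape[1])),interpolation=cv2.INTER_CUBIC)
a,b=r(s),r(e);h=max(len(a),len(b));p=lambda i:cv2.copyMakeBorder(i,0,h-len(i),0,0,cv2.BORDER_CONSTANT)
cv2.imwrite("pics/v2.png",np.hstack([p(a),p(b)]))
o=ctrl.get_obs();print({k:np.round(o[k],4).tolist() for k in("t","ee_pos","ft_force","moment")});T,_=cv2.Rodrigues(o["orientation"]);print(T.round(3).tolist())
E
```

```text
{'t': 6.9, 'ee_pos': [645.0435, 22.5931, 143.4676], 'ft_force': [0.4065, 0.2176, -2.8185], 'moment': [-0.0675, 0.0917, -0.0239]}
[[-0.133, 0.991, -0.001], [0.991, 0.133, 0.0], [0.0, -0.001, -1.0]]
```

View pics/v2.png

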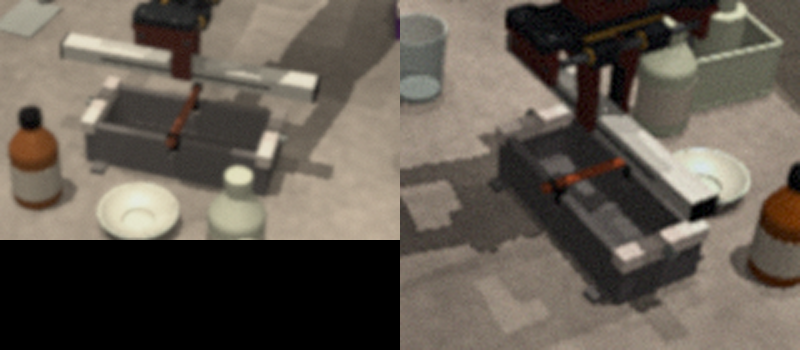

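The view shows the bar lengthwise above the cell: rod under the grip, and the bar's ends reaching past both caps. I'll lower it to just above the rod.

Call:
arm_command(series=[{"linear":[0,0.0015,0.01],"turn":0},{"linear":[0,0,0.014],"turn":0},{"linear":[0,0,0.01],"turn":0},{"linear":[0,0,0.006],"turn":0},{"linear":[0,0,0.004],"turn":0},{"linear":[0,0,0.002],"turn":0},{"linear":[0,0,0],"turn":0},{"linear":[0,0,0],"turn":0}])

```text
t: 7.7
ee_pos: [647.8, 22.8, 98.0]
orientation: [2.067, 2.365, 0.001]
ft_force: [0.4, 0.7, -2.8]
width: 24.7
grasp_force: 30.0
```

Call:
arm_command(series=[{"linear":[0,0,0.0005],"turn":0},{"linear":[0,0,0.0005],"turn":0},{"linear":[0,0,0],"turn":0}])

```text
t: 8.0
ee_pos: [647.5, 22.8, 96.8]
orientation: [2.068, 2.365, 0.0]
ft_force: [-0.6, -0.4, -3.6]
width: 24.7
grasp_force: 30.0
```

Call:
arm_command(series=[{"linear":[0,0,0.0005],"turn":0},{"linear":[0,0,0.0005],"turn":0},{"linear":[0,0,0],"turn":0}])

```text
t: 8.3
ee_pos: [647.4, 22.8, 95.6]
orientation: [-2.068, -2.365, 0.0]
ft_force: [-0.3, -0.4, -2.4]
width: 25.1
grasp_force: 30.0
```

Call:
arm_command(series=[{"linear":[0,0,0.0005],"turn":0},{"linear":[0,0,0],"turn":0}])

```text
t: 8.5
ee_pos: [647.4, 22.8, 95.1]
orientation: [-2.068, -2.365, 0.0]
ft_force: [0.3, -0.7, -3.3]
width: 24.8
grasp_force: 30.0
```

Call:
arm_command(series=[{"linear":[0,0,0.0005],"turn":0},{"linear":[0,0,0],"turn":0}])

```text
t: 8.7
ee_pos: [647.4, 22.8, 94.6]
orientation: [-2.068, -2.365, 0.0]
ft_force: [-0.1, -0.1, -3.3]
width: 24.7
grasp_force: 30.0
```

Call:
arm_command(series=[{"linear":[0,0,0.0005],"turn":0},{"linear":[0,0,0],"turn":0}])

```text
t: 8.9
ee_pos: [647.4, 22.8, 94.1]
orientation: [-2.068, -2.365, 0.0]
ft_force: [-0.1, 0.6, -2.4]
width: 24.9
grasp_force: 30.0
```

Call:
arm_command(series=[{"linear":[0,0,0.0005],"turn":0},{"linear":[0,0,0],"turn":0}])

```text
t: 9.1
ee_pos: [647.5, 22.8, 93.7]
orientation: [2.068, 2.365, 0.0]
ft_force: [1.2, -0.6, -3.0]
width: 24.7
grasp_force: 30.0
```

Call:
arm_command(series=[{"linear":[0,0,0.0003],"turn":0},{"linear":[0,0,0],"turn":0}])

```text
t: 9.3
ee_pos: [647.5, 22.8, 93.6]
orientation: [2.068, 2.365, 0.0]
ft_force: [-0.3, -0.2, -0.5]
width: 25.0
grasp_force: 30.0
```

Contact: the load has come off the wrist. Releasing.

Call:
arm_command(jaw=0.2, series=[{"linear":[0,0,0],"turn":0},{"linear":[0,0,0],"turn":0},{"linear":[0,0,0],"turn":0},{"linear":[0,0,0],"turn":0},{"linear":[0,0,0],"turn":0},{"linear":[0,0,0],"turn":0},{"linear":[0,0,0],"turn":0},{"linear":[0,0,0],"turn":0}])

```text
t: 10.1
ee_pos: [647.5, 22.8, 93.4]
orientation: [2.068, 2.365, -0.0]
ft_force: [0.2, 0.9, 0.2]
width: 52.4
grasp_force: 0.0
```

Call:
arm_command(series=[{"linear":[0,0,-0.005],"turn":0},{"linear":[0,0,-0.015],"turn":0},{"linear":[0,0,-0.02],"turn":0},{"linear":[0,0,-0.02],"turn":0},{"linear":[0,0,-0.01],"turn":0},{"linear":[0,0,0],"turn":0}])

```text
t: 10.7
ee_pos: [648.7, 22.8, 165.9]
orientation: [2.066, 2.363, 0.004]
ft_force: [0.2, 0.2, -0.1]
width: 52.9
grasp_force: 0.0
```

```bash
python3 - <<'E'
from h import *
import pickle
d={n:ctrl.get_image(n) for n in("scene","wrist","side")};pickle.dump(d,open("v3.pkl","wb"))
s=d["scene"]["frame"][190:310,180:380];e=d["side"]["frame"][120:260,260:420]
r=lambda i:cv2.resize(i,(400,int(400*i.shape[0]/i.shape[1])),interpolation=cv2.INTER_CUBIC)
a,b=r(s),r(e);h=max(len(a),len(b));p=lambda i:cv2.copyMakeBorder(i,0,h-len(i),0,0,cv2.BORDER_CONSTANT)
cv2.imwrite("pics/v3.png",np.hstack([p(a),p(b)]))
o=ctrl.get_obs();print({k:np.round(o[k],4).tolist() for k in("t","ee_pos","ft_force","width")});T,_=cv2.Rodrigues(o["orientation"]);print(T.round(3).tolist())
E
```

```text
{'t': 10.85, 'ee_pos': [646.9419, 22.7913, 162.8196], 'ft_force': [-0.0644, 1.2446, 0.3478], 'width': 52.4047}
[[-0.134, 0.991, -0.001], [0.991, 0.134, -0.0], [0.0, -0.001, -1.0]]
```

View pics/v3.png

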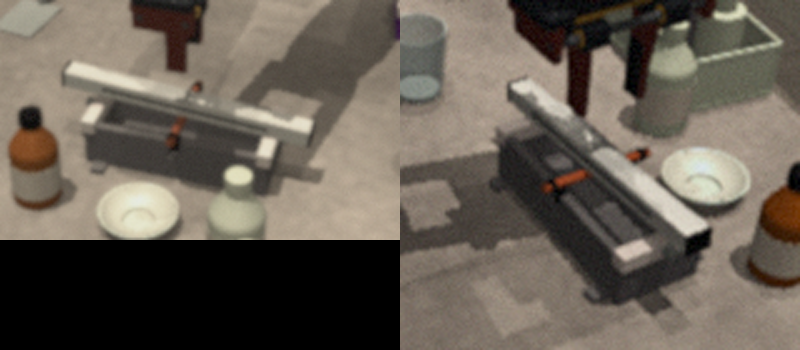

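The bar lies tipped on the proud rod with its left (+y) end down at (300,130) and its right end up at (70,75) in the scene crop. It is well centred. Now I'll close the fingers and go over the left cap.

Call:
arm_command(jaw=-1, series=[{"linear":[0.015,0,0],"turn":0},{"linear":[0.03,0,0],"turn":0},{"linear":[0.03,0,0],"turn":0},{"linear":[0.02,0,0.005],"turn":0},{"linear":[0.01,0,0.015],"turn":0},{"linear":[0,0,0.015],"turn":0},{"linear":[0,0,0.01],"turn":0},{"linear":[0,0,0.007],"turn":0},{"linear":[0,0,0.003],"turn":0},{"linear":[0,0,0],"turn":0}])

```text
t: 11.85
ee_pos: [633.4, 126.1, 107.8]
orientation: [-2.069, -2.364, 0.001]
ft_force: [-0.1, 0.5, -0.2]
width: 0.6
grasp_force: 0.0
```

Call:
arm_command(series=[{"linear":[0,0,0.001],"turn":0},{"linear":[0,0,0.001],"turn":0},{"linear":[0,0,0],"turn":0}])

```text
t: 12.15
ee_pos: [633.6, 126.8, 106.8]
orientation: [2.068, 2.365, 0.001]
ft_force: [-0.6, 0.4, -0.0]
width: 0.4
grasp_force: 0.0
```

Call:
arm_command(series=[{"linear":[0,0,0.001],"turn":0},{"linear":[0,0,0.001],"turn":0},{"linear":[0,0,0],"turn":0}])

```text
t: 12.45
ee_pos: [633.3, 126.9, 104.3]
orientation: [-2.068, -2.365, 0.0]
ft_force: [0.2, 0.3, 1.1]
width: 0.7
grasp_force: 0.0
```

Call:
arm_command(series=[{"linear":[0,0,0.0008],"turn":0},{"linear":[0,0,0.0007],"turn":0},{"linear":[0,0,0],"turn":0}])

```text
t: 12.75
ee_pos: [633.4, 126.9, 102.8]
orientation: [-2.068, -2.365, 0.0]
ft_force: [-0.3, 0.6, 0.5]
width: 0.3
grasp_force: 0.0
```

Call:
arm_command(series=[{"linear":[0,0,0.0005],"turn":0},{"linear":[0,0,0.0005],"turn":0},{"linear":[0,0,0],"turn":0}])

```text
t: 13.05
ee_pos: [633.6, 126.9, 102.1]
orientation: [2.068, 2.365, 0.0]
ft_force: [-0.8, -0.7, 1.5]
width: 0.6
grasp_force: 0.9
```

Call:
arm_command(series=[{"linear":[0,0,0.0005],"turn":0},{"linear":[0,0,0.0005],"turn":0},{"linear":[0,0,0],"turn":0}])

```text
t: 13.35
ee_pos: [633.7, 126.9, 101.8]
orientation: [2.068, 2.365, 0.001]
ft_force: [-2.2, -0.6, 7.5]
width: 0.7
grasp_force: 4.0
```

Call:
arm_command(series=[{"linear":[0,0,0],"turn":0},{"linear":[0,0,0],"turn":0},{"linear":[0,0,0],"turn":0},{"linear":[0,0,0],"turn":0}])

```text
t: 13.75
ee_pos: [633.7, 126.9, 101.8]
orientation: [2.067, 2.365, 0.001]
ft_force: [-1.9, 0.9, 8.5]
width: 0.4
grasp_force: 3.9
```

Call:
arm_command(series=[{"linear":[0,0,-0.004],"turn":0},{"linear":[0,0,-0.015],"turn":0},{"linear":[0,0,-0.02],"turn":0},{"linear":[-0.02,0,-0.015],"turn":0},{"linear":[-0.04,0,0],"turn":0},{"linear":[-0.045,0,0],"turn":0},{"linear":[-0.045,0,0],"turn":0},{"linear":[-0.04,0,0],"turn":0},{"linear":[-0.02,0,0],"turn":0},{"linear":[0,0,0],"turn":0}])

```text
t: 14.75
ee_pos: [661.9, -83.7, 155.6]
orientation: [2.071, 2.361, 0.001]
ft_force: [-0.2, 0.1, 0.2]
width: 0.4
grasp_force: 0.0
```

Call:
arm_command(series=[{"linear":[0,0,0.01],"turn":0},{"linear":[0,0,0.014],"turn":0},{"linear":[0,0,0.007],"turn":0},{"linear":[0,0,0.003],"turn":0},{"linear":[0,0,0],"turn":0}])

```text
t: 15.25
ee_pos: [661.0, -80.3, 119.8]
orientation: [-2.065, -2.365, 0.001]
ft_force: [0.3, 0.1, 1.0]
width: 0.7
grasp_force: 0.0
```

Call:
arm_command(series=[{"linear":[0,0,0.001],"turn":0},{"linear":[0,0,0.001],"turn":0},{"linear":[0,0,0.001],"turn":0},{"linear":[0,0,0.001],"turn":0},{"linear":[0,0,0.001],"turn":0},{"linear":[0,0,0.001],"turn":0}])

```text
t: 15.85
ee_pos: [661.5, -81.3, 114.9]
orientation: [2.068, 2.365, 0.0]
ft_force: [0.0, 0.4, 0.2]
width: 0.3
grasp_force: 0.0
```

Call:
arm_command(series=[{"linear":[0,0,0.001],"turn":0},{"linear":[0,0,0.001],"turn":0},{"linear":[0,0,0.001],"turn":0},{"linear":[0,0,0.001],"turn":0}])

```text
t: 16.25
ee_pos: [661.5, -81.3, 110.8]
orientation: [-2.068, -2.365, 0.0]
ft_force: [-0.9, -0.2, -0.2]
width: 0.6
grasp_force: 0.0
```

Call:
arm_command(series=[{"linear":[0,0,0.001],"turn":0},{"linear":[0,0,0.001],"turn":0},{"linear":[0,0,0.001],"turn":0},{"linear":[0,0,0.001],"turn":0},{"linear":[0,0,0.001],"turn":0},{"linear":[0,0,0.001],"turn":0}])

```text
t: 16.85
ee_pos: [661.5, -81.2, 104.8]
orientation: [2.068, 2.365, 0.0]
ft_force: [-0.3, -0.1, 0.9]
width: 0.4
grasp_force: 0.0
```

Call:
arm_command(series=[{"linear":[0,0,0.001],"turn":0},{"linear":[0,0,0.0005],"turn":0},{"linear":[0,0,0],"turn":0}])

```text
t: 17.15
ee_pos: [661.4, -81.2, 103.2]
orientation: [-2.068, -2.365, 0.0]
ft_force: [-0.4, 0.9, 0.3]
width: 0.5
grasp_force: 0.0
```

Call:
arm_command(series=[{"linear":[0,0,0.0005],"turn":0},{"linear":[0,0,0.0005],"turn":0},{"linear":[0,0,0],"turn":0}])

```text
t: 17.45
ee_pos: [661.5, -81.3, 102.3]
orientation: [-2.068, -2.365, 0.0]
ft_force: [-0.2, 0.8, 0.3]
width: 0.5
grasp_force: 0.0
```

Call:
arm_command(series=[{"linear":[0,0,0.0005],"turn":0},{"linear":[0,0,0.0005],"turn":0},{"linear":[0,0,0],"turn":0}])

```text
t: 17.75
ee_pos: [661.7, -81.3, 101.9]
orientation: [2.068, 2.365, 0.0]
ft_force: [-1.2, -0.4, 4.5]
width: 0.4
grasp_force: 2.1
```

Call:
arm_command(series=[{"linear":[0,0,0.0004],"turn":0},{"linear":[0,0,0],"turn":0},{"linear":[0,0,0],"turn":0},{"linear":[0,0,0],"turn":0},{"linear":[0,0,0],"turn":0}])

```text
t: 18.25
ee_pos: [661.7, -81.3, 101.8]
orientation: [2.067, 2.365, 0.001]
ft_force: [-2.1, 0.5, 6.5]
width: 0.7
grasp_force: 3.4
```

```bash
python3 - <<'E'
from h import *
import pickle
d={n:ctrl.get_image(n) for n in("scene","side")}
s=d["scene"]["frame"][190:310,180:380];e=d["side"]["frame"][120:260,260:420]
r=lambda i:cv2.resize(i,(400,int(400*i.shape[0]/i.shape[1])),interpolation=cv2.INTER_CUBIC)
a,b=r(s),r(e);h=max(len(a),len(b));p=lambda i:cv2.copyMakeBorder(i,0,h-len(i),0,0,cv2.BORDER_CONSTANT)
cv2.imwrite("pics/v4.png",np.hstack([p(a),p(b)]))
E
```

```text
(no output)
```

View pics/v4.png

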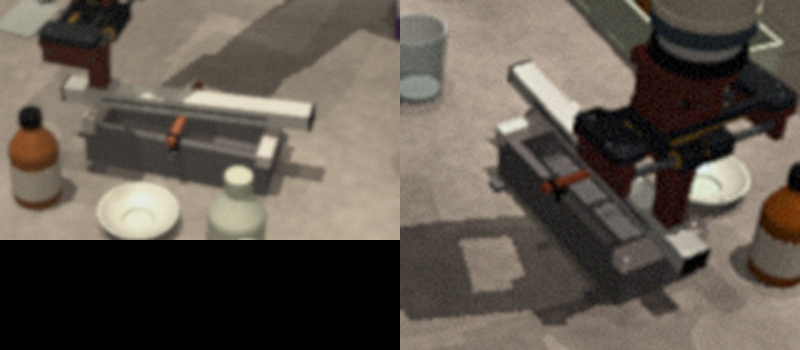

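The right end is pressed down at (75,90) in the scene crop and the left end has risen, so it rocks. Next, the middle.

Call:
arm_command(series=[{"linear":[0,0,-0.004],"turn":0},{"linear":[0,0,-0.016],"turn":0},{"linear":[0.015,0,-0.02],"turn":0},{"linear":[0.035,0,0],"turn":0},{"linear":[0.035,0,0],"turn":0},{"linear":[0.015,0,0.008],"turn":0},{"linear":[0.005,0,0.012],"turn":0},{"linear":[0,0,0.006],"turn":0},{"linear":[0,0,0.002],"turn":0},{"linear":[0,0,0],"turn":0}])

```text
t: 19.35
ee_pos: [647.3, 21.6, 112.1]
orientation: [-2.069, -2.363, 0.002]
ft_force: [0.0, -0.7, -0.7]
width: 0.4
grasp_force: 0.0
```

Call:
arm_command(series=[{"linear":[0,0,0.001],"turn":0},{"linear":[0,0,0.001],"turn":0},{"linear":[0,0,0],"turn":0}])

```text
t: 19.65
ee_pos: [647.6, 22.4, 111.1]
orientation: [2.068, 2.365, 0.0]
ft_force: [-0.3, 0.4, 0.4]
width: 0.6
grasp_force: 0.0
```

Call:
arm_command(series=[{"linear":[0,0,0.001],"turn":0},{"linear":[0,0,0.001],"turn":0},{"linear":[0,0,0.0005],"turn":0},{"linear":[0,0,0.0005],"turn":0},{"linear":[0,0,0],"turn":0}])

```text
t: 20.15
ee_pos: [647.7, 22.7, 108.2]
orientation: [2.067, 2.365, 0.0]
ft_force: [-0.9, -1.3, 4.5]
width: 0.5
grasp_force: 2.0
```

Call:
arm_command(series=[{"linear":[0,0,0.0005],"turn":0},{"linear":[0,0,0.0005],"turn":0},{"linear":[0,0,0.0005],"turn":0},{"linear":[0,0,0.0005],"turn":0},{"linear":[0,0,0],"turn":0}])

```text
t: 20.65
ee_pos: [647.6, 22.7, 106.0]
orientation: [2.068, 2.365, 0.0]
ft_force: [1.2, -3.1, 4.2]
width: 0.5
grasp_force: 1.9
```

Call:
arm_command(series=[{"linear":[0,0,0.0005],"turn":0},{"linear":[0,0,0.0005],"turn":0},{"linear":[0,0,0.0005],"turn":0},{"linear":[0,0,0.0005],"turn":0},{"linear":[0,0,0.0005],"turn":0},{"linear":[0,0,0],"turn":0}])

```text
t: 21.25
ee_pos: [647.5, 22.8, 103.4]
orientation: [2.068, 2.365, 0.0]
ft_force: [1.9, -2.9, 3.6]
width: 0.4
grasp_force: 1.9
```

Call:
arm_command(series=[{"linear":[0,0,0.0005],"turn":0},{"linear":[0,0,0.0005],"turn":0},{"linear":[0,0,0.0005],"turn":0},{"linear":[0,0,0],"turn":0}])

```text
t: 21.65
ee_pos: [647.5, 22.8, 101.9]
orientation: [-2.068, -2.365, -0.0]
ft_force: [1.1, -2.5, 4.5]
width: 0.5
grasp_force: 2.0
```

Call:
arm_command(series=[{"linear":[0,0,0.0005],"turn":0},{"linear":[0,0,0.0005],"turn":0},{"linear":[0,0,0],"turn":0}])

```text
t: 21.95
ee_pos: [647.5, 22.8, 101.0]
orientation: [2.068, 2.365, 0.0]
ft_force: [0.7, -3.8, 4.0]
width: 0.5
grasp_force: 2.2
```

Call:
arm_command(series=[{"linear":[0,0,0.0005],"turn":0},{"linear":[0,0,0.0003],"turn":0},{"linear":[0,0,0],"turn":0}])

```text
t: 22.25
ee_pos: [647.6, 22.8, 100.8]
orientation: [2.068, 2.365, 0.0]
ft_force: [-1.0, -3.5, 9.4]
width: 0.3
grasp_force: 4.6
```

Call:
arm_command(series=[{"linear":[0,0,0.0005],"turn":0},{"linear":[0,0,0.0003],"turn":0},{"linear":[0,0,0],"turn":0},{"linear":[0,0,0],"turn":0}])

```text
t: 22.65
ee_pos: [647.5, 22.8, 100.7]
orientation: [2.068, 2.365, 0.0]
ft_force: [-2.5, -3.7, 14.3]
width: 0.2
grasp_force: 7.5
```

Call:
arm_command(series=[{"linear":[0,0,-0.003],"turn":0},{"linear":[0,0,-0.012],"turn":0},{"linear":[0.02,0,-0.015],"turn":0},{"linear":[0.035,0,0],"turn":0},{"linear":[0.03,0,0],"turn":0},{"linear":[0.015,0,0.008],"turn":0},{"linear":[0.004,0,0.012],"turn":0},{"linear":[0,0,0.004],"turn":0},{"linear":[0,0,0.002],"turn":0},{"linear":[0,0,0],"turn":0}])

```text
t: 23.65
ee_pos: [633.4, 124.7, 102.6]
orientation: [-2.069, -2.363, 0.002]
ft_force: [-0.2, -0.5, 0.7]
width: 0.4
grasp_force: 0.0
```

Call:
arm_command(series=[{"linear":[0,0,0.0005],"turn":0},{"linear":[0,0,0],"turn":0}])

```text
t: 23.85
ee_pos: [633.9, 125.2, 103.1]
orientation: [2.069, 2.364, 0.0]
ft_force: [0.5, 0.1, 1.3]
width: 0.3
grasp_force: 0.0
```

Call:
arm_command(series=[{"linear":[0,0,0.0007],"turn":0},{"linear":[0,0,0.0007],"turn":0},{"linear":[0,0,0.0005],"turn":0},{"linear":[0,0,0],"turn":0}])

```text
t: 24.25
ee_pos: [633.5, 125.9, 100.9]
orientation: [-2.068, -2.365, 0.0]
ft_force: [1.2, 0.8, 0.7]
width: 0.2
grasp_force: 0.0
```

Call:
arm_command(series=[{"linear":[0,0,0.0005],"turn":0},{"linear":[0,0,0.0003],"turn":0},{"linear":[0,0,0],"turn":0}])

```text
t: 24.55
ee_pos: [633.6, 125.9, 100.8]
orientation: [2.068, 2.365, 0.0]
ft_force: [-2.1, -0.5, 5.3]
width: 0.4
grasp_force: 2.6
```

Call:
arm_command(series=[{"linear":[0,0,0.0003],"turn":0},{"linear":[0,0,0],"turn":0},{"linear":[0,0,0],"turn":0},{"linear":[0,0,0],"turn":0},{"linear":[0,0,0],"turn":0}])

```text
t: 25.05
ee_pos: [633.6, 125.9, 100.8]
orientation: [2.067, 2.365, 0.0]
ft_force: [-2.1, -0.4, 7.1]
width: 0.7
grasp_force: 3.6
```

Call:
arm_command(series=[{"linear":[0,0,-0.004],"turn":0},{"linear":[0,0,-0.012],"turn":0},{"linear":[-0.02,0,-0.014],"turn":0},{"linear":[-0.04,0,0],"turn":0},{"linear":[-0.045,0,0],"turn":0},{"linear":[-0.045,0,0],"turn":0},{"linear":[-0.04,0,0],"turn":0},{"linear":[-0.019,0,0.01],"turn":0},{"linear":[0,0,0.01],"turn":0},{"linear":[0,0,0.005],"turn":0}])

```text
t: 26.05
ee_pos: [660.6, -80.6, 103.4]
orientation: [-2.067, -2.363, 0.001]
ft_force: [-1.0, 0.8, -0.6]
width: 0.2
grasp_force: 0.0
```

Call:
arm_command(series=[{"linear":[0,0,0.001],"turn":0},{"linear":[0,0,0.001],"turn":0},{"linear":[0,0,0],"turn":0}])

```text
t: 26.35
ee_pos: [661.6, -80.0, 102.9]
orientation: [-2.066, -2.367, -0.0]
ft_force: [0.8, 1.2, -0.1]
width: 0.3
grasp_force: 0.0
```

Call:
arm_command(series=[{"linear":[0,0,0.0007],"turn":0},{"linear":[0,0,0.0006],"turn":0},{"linear":[0,0,0.0005],"turn":0},{"linear":[0,0,0],"turn":0}])

```text
t: 26.75
ee_pos: [661.5, -81.3, 101.1]
orientation: [2.068, 2.365, -0.0]
ft_force: [-0.3, -0.0, -0.7]
width: 0.4
grasp_force: 0.0
```

Call:
arm_command(series=[{"linear":[0,0,0.0005],"turn":0},{"linear":[0,0,0.0003],"turn":0},{"linear":[0,0,0],"turn":0}])

```text
t: 27.05
ee_pos: [661.6, -81.3, 100.8]
orientation: [2.068, 2.365, 0.0]
ft_force: [-0.6, 0.5, 4.5]
width: 0.3
grasp_force: 2.4
```

Both ends meet the fingers at the same height (100.8 mm) as the middle did, so the bar is flat. I'll hold a bit firmer, then withdraw.

Call:
arm_command(series=[{"linear":[0,0,0.0005],"turn":0},{"linear":[0,0,0],"turn":0},{"linear":[0,0,0],"turn":0},{"linear":[0,0,0],"turn":0},{"linear":[0,0,0],"turn":0}])

```text
t: 27.55
ee_pos: [661.6, -81.3, 100.8]
orientation: [2.068, 2.365, 0.0]
ft_force: [-2.4, 0.3, 8.1]
width: 0.4
grasp_force: 4.2
```

Call:
arm_command(series=[{"linear":[0,0,-0.004],"turn":0},{"linear":[0,0,-0.015],"turn":0},{"linear":[0,0,-0.03],"turn":0},{"linear":[0,0,-0.04],"turn":0},{"linear":[0,-0.03,-0.03],"turn":0},{"linear":[0,-0.04,0],"turn":0},{"linear":[0,-0.04,0],"turn":0},{"linear":[0,-0.02,0],"turn":0},{"linear":[0,0,0],"turn":0},{"linear":[0,0,0],"turn":0}])

```text
t: 28.55
ee_pos: [533.6, -98.8, 219.9]
orientation: [2.067, 2.363, 0.002]
ft_force: [-0.3, -0.4, 1.1]
width: 0.3
grasp_force: 0.0
```

```bash
python3 - <<'E'
from h import *
d={n:ctrl.get_image(n) for n in("scene","side")}
s=d["scene"]["frame"][190:310,180:380];e=d["side"]["frame"][120:260,260:420]
r=lambda i:cv2.resize(i,(400,int(400*i.shape[0]/i.shape[1])),interpolation=cv2.INTER_CUBIC)
a,b=r(s),r(e);h=max(len(a),len(b));p=lambda i:cv2.copyMakeBorder(i,0,h-len(i),0,0,cv2.BORDER_CONSTANT)
cv2.imwrite("pics/v5.png",np.hstack([p(a),p(b)]))
E
```

```text
(no output)
```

View pics/v5.png

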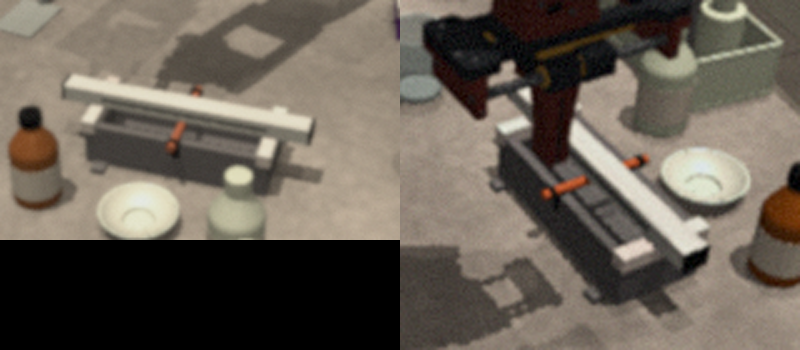

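The bar lies flat across both caps at (95,120) and (270,150) in the scene crop, with the rod level under it. The gripper is clear.

```bash
python3 -c "
from workcell import ctrl
print(ctrl.close_job())"
```

```text
the job is handed in; nothing more can be done
None
```

The job is handed in: the straightedge lies released and flat across both caps with the rod pressed level under it, both ends rocked before and neither did after, and the hand-in call gave no verdict.

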